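Close the spring-loaded air valve and hold it for bolting

TASK

The lower half of this air valve is clamped in the vise. Fit the yellow guide plate squarely over its two dowels until it lies flat, then fit the cover on the same dowels and press it fully home against the valve's spring. Finish while still holding the valve closed, so that the bolts can go in, and leave the other things on the bench where they are.

Things in the scene. Friction and masses are not known exactly. Their poses are not given: they have to be found in the camera images.
- deck (a point): centre of the flat top face of the lower valve half, a grey casting fixed in the vise; face 94 mm long (x axis) by 60 mm wide (y axis), looking up (z axis), 98 mm above the bench. Two fixed upright steel dowels, 10 mm thick, stand on its x axis at +37 and -37 mm and rise 29 mm above the face, the last 7 mm tapered; the brass stem stands in the middle
- vise: fixed green machine vise holding the lower half; origin on the bench under its middle. Its axes are those of deck. 110 mm wide along x (150 mm over low lugs); reaches 120 mm to -y and 190 mm (screw and bar) to +y. The jaws stand on the y sides, their tops 26 mm below the deck face
- stem (a joint): brass stem, 16 mm thick, on a spring; 0 = up, its top 18 mm above the deck face (10 mm above a seated guide plate); grows as it is pressed down, in m, stop at 0.016. About 5.6 N starts it, 12.6 N holds it at 0.010, where the valve is closed. The cover's own weight does not press it down; let go, the cover is pushed up again
- plate_mid (a point): centre of the guide plate (half-way up): loose flat yellow steel plate 96 mm long (x axis), 64 mm wide (y axis), 8 mm thick, about 0.26 kg. Two dowel holes 12 mm wide at +37 and -37 mm on its x axis, and a 28 mm hole in the middle that passes the stem freely. Same after a half turn
- batten: fixed wooden batten, 110 mm along x, 36 mm along y, 22 mm high; origin at its underside. The plate starts flat on it, centred within about 3 mm, long side along it (underside 22 mm above the bench), so its long edges overhang by 14 mm
- cover_mid (a point): centre of the cover (27 mm above its underside): loose grey casting, about 0.30 kg, starting upright on the bench. Lower part 96 mm long (x axis), 64 mm wide (y axis), 22 mm high, flat underneath, with two through holes 12 mm wide for the dowels at +37 and -37 mm on its x axis. Same after a half turn. Home on the seated plate, its centre is 35 mm above the deck point
- cover: the same cover, origin at the centre of its underside. Centred on top stands its port block, 40 mm long (x) and 34 mm wide (y), from 22 to 54 mm above the underside, good to grip across y
- air_spring_mid (a point): loose bystander: black rubber air-spring bellows with steel end plates, 124 mm across, 116 mm high (studs on top to 138 mm), upright; point at mid-height
- can_mid (a point): loose bystander: tin with a yellow band, 72 mm across, 85 mm high; point at mid-height
- carton_mid (a point): loose bystander: closed brown carton 130 x 85 x 60 mm; point at its centre
- dish_mid (a point): loose bystander: round steel dish, 96 mm across, 20 mm high, with the four bolts in it; point at its centre
- driver_grip (a point): loose bystander: screwdriver lying flat, green handle, 190 mm long, at most about 30 mm high; point at the middle of its handle
- elbow_mid (a point): loose bystander: brass elbow fitting, about 36 x 24 mm, 40 mm high; point at mid-height
Not all that is in view belongs to the job. Leave any red look-alike of the cover alone. What is shaped like the part that bears plate_mid but blue is not meant.

How it is judged:
On the way, in this order (a step that is already met when the one before it is completed fails the run):
1. the guide plate lies flat and square on the lower half, both dowels through it, before the cover goes on (z of plate_mid in the frame of deck between 0.002 and 0.0055 m and horizontal distance between plate_mid and deck below 0.003 m and angle between the x axis of plate_mid and the x axis of deck, either way round below 0.05 rad and angle between plate_mid's own z axis and vertical below 0.04 rad and horizontal distance between cover_mid and deck above 0.05 m), for 0.2 s.
2. the cover is on both dowels over the plate and pressed fully home against the spring (z of cover_mid in the frame of deck between 0.0325 and 0.037 m and horizontal distance between cover_mid and deck below 0.003 m and angle between the x axis of cover_mid and the x axis of deck, either way round below 0.05 rad and angle between cover_mid's own z axis and vertical below 0.04 rad and value of joint stem above 0.008 m), for 0.3 s.
At the end, for the whole second after the job is handed in: guide plate flat on the lower half, cover fully home on it (centre at most 37 mm above the deck point), each within 3 mm sideways, square within 0.05 rad and tilted under 0.04 rad; stem pressed over 8 mm; cover still; fingers bearing on the cover with over 3 N (all of step 2 and z of plate_mid in the frame of deck between 0.002 and 0.0055 m and horizontal distance between plate_mid and deck below 0.003 m and angle between the x axis of plate_mid and the x axis of deck, either way round below 0.05 rad and angle between plate_mid's own z axis and vertical below 0.04 rad and contact force between the fingers and cover above 3 N and linear speed of cover below 0.02 m/s); the arm keeps its last pose, push and grip.
It fails at once if a bystander is shifted by more than 30 mm (distance of any of air_spring_mid, can_mid, carton_mid, dish_mid, driver_grip, elbow_mid from where it was at the start of the episode above 0.03 m).
It also fails if it takes over 61 s, if anything falls off the work surface, if the arm or the gripper's body presses on something with over 40 N, if the wrist force passes 120 N, or if a joint passes its speed limit or range.

ROBOT

A 6-joint arm with a two-finger parallel gripper is mounted at the origin on the work surface. World frame = base frame: x ahead of the robot, y to its left, z up, the work surface at z = 0. Lengths are in m, angles in rad, forces in N, time in s.
With the tool pointing down it reaches from about 0.425 to 0.925 m from the base axis. Payload 12.5 kg.
Tool frame: the origin (TCP) lies on the mounting face of the last link; the fingertips stand 173 mm ahead of it and the grasp point (between the pads) lies 155 mm ahead of it; z points along the fingers, y is the direction in which the jaws open and shut (so a half turn about z gives the same grasp; the last joint's range is limited). The gripper opens to 85 mm and grips with 20 to 120 N. Pads are 22 mm wide; open, the fingers measure 114 mm over their backs; the gripper's body (76 mm by 85 mm) begins 54 mm behind the grasp point. The pads swing forward as they close: fully open they stand 13 mm farther back than shut.
Start: joints at [1.017, 0.491, 1.559, -0, 1.092, -0.106], TCP at [0.271, 0.563, 0.405] pointing down, gripper open.
Joint ranges: [-3.1, 3.1], [-0.84, 2.19], [0.05, 2.79], [-1.13, 4.28], [0.06, 2.93], [-2.69, 2.69]. Speed limits (rad/s): [2.22, 2.22, 2.79, 3.14, 3.14, 3.14].

INTERFACE

Orientations are given as a unit quaternion [x, y, z, w].
In Python, from station import robot gives the robot as it stands.
- The arm moves only by the tool send_rows, never from a script. Its argument "motion" is a list of rows, each an object with "jaw": the opening, from 0 (shut) to 1 (fully open); "travel": the shift along the world's x, y, z in cm, a list of three; "twist": the turn about the world's z in rad. A call has 1 to 8 rows; each row shifts and turns the commanded pose from where the row before left it; what a row does not reach is not made up. A row lasts 1/12 s, in which the tool goes at most 41.7 mm and 7.16 degrees, less where a joint would pass 70% of its speed; a pose out of reach is approached as far as the arm can. A call is refused whole if a number of a shift passes 4.17 or a number of a turn 0.125, either way. A call with a gripper value outside its range is refused whole. The fingers move at their own pace and stop on an object; the grip force is fixed at half the most. Time passes only in rows, so rows that do not move let the fingers close. It gives the time, the measured TCP pose, the force and the opening at its end, in the units of the state.
- robot.get_obs(): the state, without advancing time (a new reading comes with each control period).
- robot.read_camera(name): name is "scene" or "top"; returns a dict with "color" (384x512x3 uint8, blue, green, red), "fx", "fy", "cx", "cy" (pixels), "k1" (the pictures are not rectified: a ray, as slopes to the right and down, at radius r is drawn at 1 + k1 r^2 times it, then the intrinsics apply), "view" (4x4, takes a point from world to camera coordinates). Camera axes: x right, y up, looking along -z (the intrinsics and any distortion apply to the point x, -y, -z); pixel columns grow to the right and rows downward; lengths in m; the calibration is good to about 2 mm. A picture is of the moment at which its call begins. There is no depth.
- robot.finish_job(): hands the job in, once; it reports no verdict.
The state is a dict: "t": time; "joint_positions": joint angles; "joint_vel": joint speeds; "tau": joint torques, N m; "eef_pos": TCP position; "ee_rot": TCP orientation; "wrist_force": force on the tool from outside, world axes, zero at the start; "wrist_torque": the same for the moment, N m; "opening": finger opening in m.
Only numpy, scipy, OpenCV 4.12 (cv2) and the standard library are available. Lean on these libraries where they do the work, as an engineer would, in place of code of your own. Each camera call takes 0.05 s, during which the arm holds its last target.

## Working session

There is one attempt and no reset: what is moved stays moved. The work goes in short steps, Python scripts to look and compute and a tool call to move; the robot and the scene stay as the last step left them, time stands still between calls to the robot, and variables do not carry over. Pictures are saved under pics/ and viewed, and the job is handed in when it is done.

Besides the shell and the picture viewer there is one more tool, called after "Emit:" as name(argument=value, ...), one argument or row to a line, values as JSON. send_rows: Moves the arm, as the interface text tells. Its arguments: {"type":"object","properties":{"motion":{"type":"array"}},"required":["motion"]}

```bash
ls; mkdir -p pics
cat > h.py <<'E'
import numpy as np,cv2
from station import robot
def K(c): return np.array([[c['fx'],0,c['cx']],[0,c['fy'],c['cy']],[0,0,1.]]), np.array([c['k1'],0,0,0,0.])
def ray(c,uv):
    k,d=K(c); uv=np.array(uv,float).reshape(-1,1,2)
    n=cv2.undistortPoints(uv,k,d).reshape(-1,2)
    V=np.array(c['view']); R=V[:3,:3];t=V[:3,3]
    dirs=np.c_[n[:,0],-n[:,1],-np.ones(len(n))]@R
    return -R.T@t, dirs
def onplane(c,uv,z):
    o,d=ray(c,uv); s=(z-o[2])/d[:,2]; return o+d*s[:,None]
def proj(c,P):
    V=np.array(c['view']); P=np.array(P,float).reshape(-1,3)
    q=P@V[:3,:3].T+V[:3,3]; k,d=K(c)
    q=q*np.array([1,-1,-1])
    return cv2.projectPoints(q,np.zeros(3),np.zeros(3),k,d)[0].reshape(-1,2)
E
python3 - <<'E'
from h import *
import pickle
print(robot.get_obs())
for n in ("scene","top"):
    c=robot.read_camera(n); pickle.dump(c,open(f'{n}0.pkl','wb'))
    cv2.imwrite(f'pics/{n}0.png',cv2.resize(c['color'],(800,600),interpolation=cv2.INTER_CUBIC))
    print({k:v for k,v in c.items() if k!='color'})
E
```

```text
pics
{'t': 0.0, 'joint_positions': array([ 1.01739367e+00,  4.91562491e-01,  1.55944498e+00,  7.53280261e-06,
        1.09165414e+00, -1.05586877e-01]), 'joint_vel': array([ 1.80773042e-04, -2.06684770e-03,  4.87217601e-04,  7.42780997e-05,
       -5.23398045e-04,  3.25427398e-04]), 'tau': array([ 6.05909827e-04, -6.18444514e+01, -2.61598599e+01,  4.26462987e-05,
        4.01834812e-03,  1.06022404e-05]), 'eef_pos': array([0.27058079, 0.56336218, 0.40412735]), 'ee_rot': array([ 2.22043312e-01,  9.75036657e-01, -5.04646043e-04, -1.76100297e-04]), 'wrist_force': array([-0.22227989, -0.24317361, -0.02082102]), 'wrist_torque': array([-0.01952159,  0.01579766, -0.04987373]), 'opening': 0.08532365227485995}
{'fx': 422.74474510907305, 'fy': 422.74474510907305, 'cx': 255.24030454417144, 'cy': 194.7389637304696, 'k1': -0.05942500933823623, 'view': array([[ 0.05774716,  0.99832848,  0.00234822, -0.04345336],
       [-0.52858344,  0.02857973,  0.84840011,  0.17436838],
       [ 0.84691488, -0.05023392,  0.5293503 , -1.6163765 ],
       [ 0.        ,  0.        ,  0.        ,  1.        ]])}
{'fx': 385.2152964158957, 'fy': 385.2152964158957, 'cx': 260.83813821108254, 'cy': 189.648348379452, 'k1': -0.033889433574903545, 'view': array([[ 5.45277511e-03, -9.99984675e-01,  9.57189462e-04,
        -7.26080362e-03],
       [ 9.85964590e-01,  5.53604728e-03,  1.66862757e-01,
        -4.96126905e-01],
       [-1.66865499e-01,  3.38898298e-05,  9.85979667e-01,
        -1.32928275e+00],
       [ 0.00000000e+00,  0.00000000e+00,  0.00000000e+00,
         1.00000000e+00]])}
```

View pics/scene0.png

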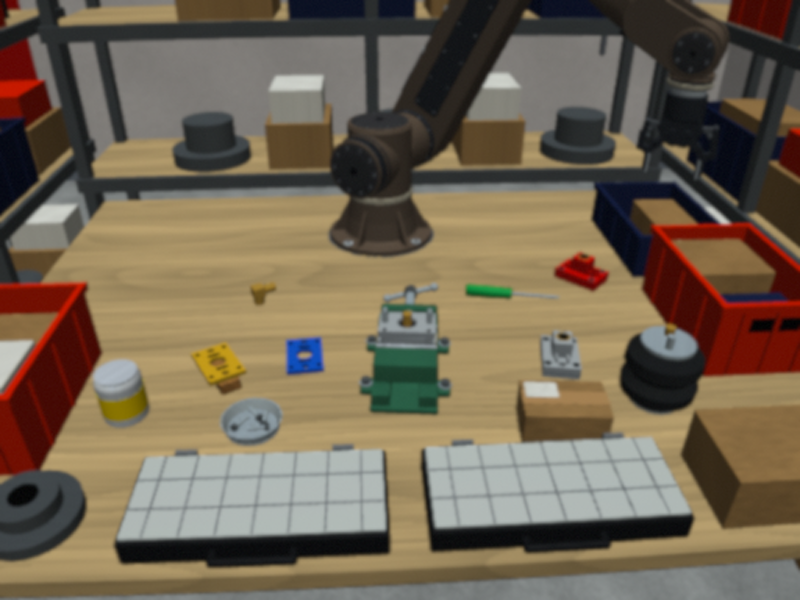

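View pics/top0.png

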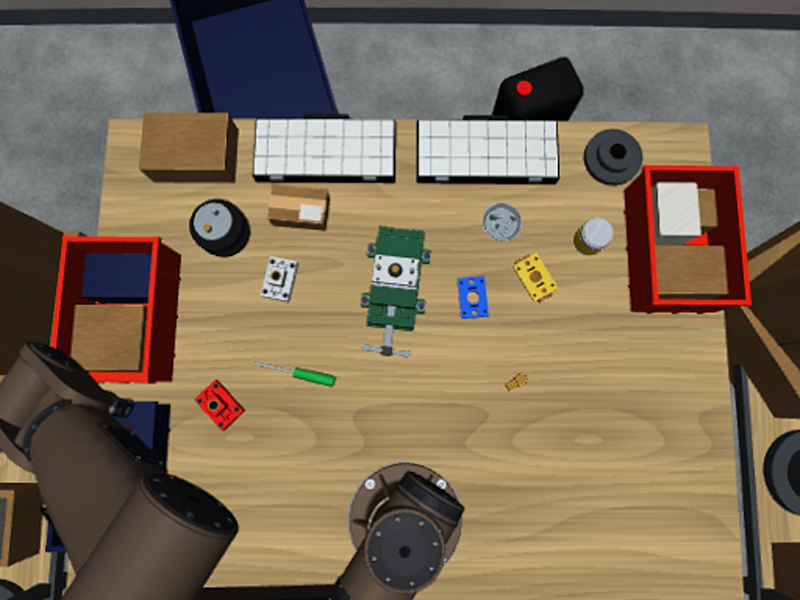

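The scene view is blurry and the top view is sharp. In the top view (800x600) the vise and deck are at about (395,270), the yellow plate at (536,277), the cover at (280,277), the blue decoy at (472,297) and the red decoy at (219,404).

Run:
```python
from h import *
import pickle
c=pickle.load(open('top0.pkl','rb')); im=c['color']
s=0.64
def crop(x,y,r,f=8):
    x=int(x*s);y=int(y*s);return cv2.resize(im[y-r:y+r,x-r:x+r],None,fx=f,fy=f,interpolation=cv2.INTER_CUBIC),(x-r,y-r)
out=[]
for p in ((395,270),(280,277),(536,277)):
    a,o=crop(*p,24,f=5.5); out.append(a); print(o,a.shape)
cv2.imwrite('pics/crops0.png',np.hstack(out))
hsv=cv2.cvtColor(im,cv2.COLOR_BGR2HSV)
m=cv2.inRange(hsv,(20,150,100),(32,255,255)); m[:, :310]=0
cs,_=cv2.findContours(m,cv2.RETR_EXTERNAL,cv2.CHAIN_APPROX_NONE)
for q in cs:
    if cv2.contourArea(q)>100: print('yel',cv2.contourArea(q),cv2.minAreaRect(q))
```

```text
(228, 148) (264, 264, 3)
(155, 153) (264, 264, 3)
(319, 153) (264, 264, 3)
yel 441.5 ((342.2940979003906, 176.82351684570312), (27.09677505493164, 17.835851669311523), 59.03623962402344)
```

View pics/crops0.png

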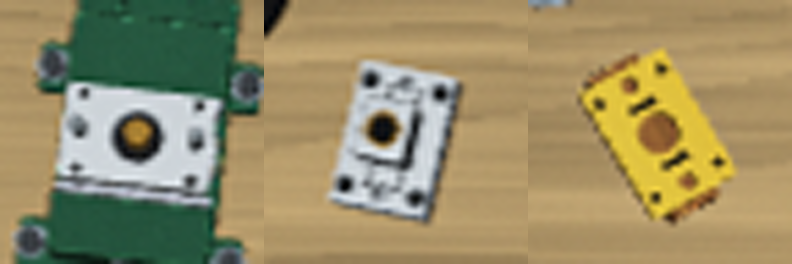

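Run:
```python
from h import *
import pickle
c=pickle.load(open('top0.pkl','rb')); im=c['color']
V=np.array(c['view']);print('campos',-V[:3,:3].T@V[:3,3])
def crop(x0,y0,w,h,f):
    a=cv2.resize(im[y0:y0+h,x0:x0+w],None,fx=f,fy=f,interpolation=cv2.INTER_CUBIC)
    for i in range(0,w,5): cv2.putText(a,str(x0+i),(int(i*f),8),0,.3,(0,0,255)); cv2.line(a,(int((i+.5)*f),10),(int((i+.5)*f),14),(0,0,255))
    for i in range(0,h,5): cv2.putText(a,str(y0+i),(0,int((i+.5)*f)+4),0,.3,(0,0,255))
    return a
cv2.imwrite('pics/deck.png',crop(233,158,40,30,20)); cv2.imwrite('pics/cov.png',crop(164,160,32,36,16)); 
g=crop(233,158,1,1,1)
hsv=cv2.cvtColor(im,cv2.COLOR_BGR2HSV)
def rect(m,roi,z,name):
    k=np.zeros_like(m); x0,y0,x1,y1=roi; k[y0:y1,x0:x1]=m[y0:y1,x0:x1]
    cs,_=cv2.findContours(k,cv2.RETR_EXTERNAL,cv2.CHAIN_APPROX_NONE)
    q=max(cs,key=cv2.contourArea); 
    P=onplane(c,q.reshape(-1,2),z)[:,:2]
    r=cv2.minAreaRect((P*1000).astype(np.float32)); print(name,cv2.contourArea(q),r, 'centroid',onplane(c,[[cv2.moments(q)['m10']/cv2.moments(q)['m00'],cv2.moments(q)['m01']/cv2.moments(q)['m00']]],z))
m=cv2.inRange(hsv,(20,150,100),(32,255,255)); rect(m,(319,150,367,201),.030,'plate')
w=cv2.inRange(hsv,(0,0,150),(180,45,255))
rect(w,(228,150,280,190),.098,'deck'); rect(w,(160,158,195,198),.022,'cover')
cv2.imwrite('pics/w.png',cv2.resize(w[145:200,150:290],None,fx=5,fy=5,interpolation=0))
```

```text
campos [ 0.26739172 -0.00446906  1.39343782]
plate 441.5 ((546.8880615234375, -298.876220703125), (96.59992980957031, 65.9854736328125), 29.50815200805664) centroid [[ 0.54637892 -0.29874026  0.03      ]]
deck 449.0 ((542.5426025390625, 24.772533416748047), (96.25743865966797, 68.19145965576172), 83.8753662109375) centroid [[0.54477628 0.02606239 0.098     ]]
cover 368.5 ((541.7526245117188, 297.0542907714844), (65.18500518798828, 96.74098205566406), 78.79450988769531) centroid [[0.54164644 0.29711495 0.022     ]]
```

View pics/deck.png

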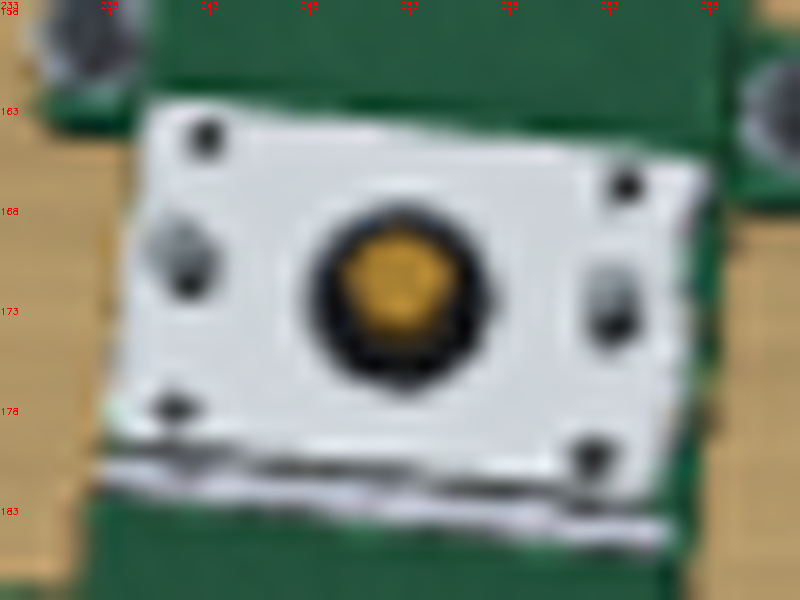

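View pics/cov.png

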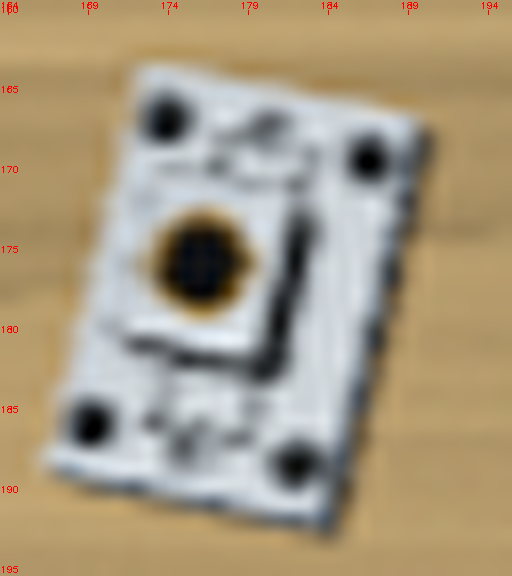

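View pics/w.png

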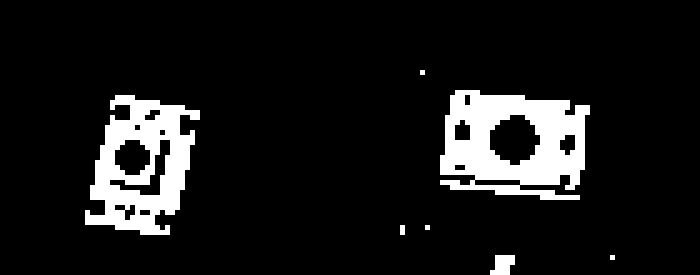

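Run:
```python
from h import *
import pickle
c=pickle.load(open('top0.pkl','rb')); im=c['color']; g=cv2.cvtColor(im,cv2.COLOR_BGR2GRAY).astype(float)
def cen(u,v,r=2.6,it=3):
    yy,xx=np.mgrid[:g.shape[0],:g.shape[1]]
    for _ in range(it):
        k=np.hypot(xx-u,yy-v)<r; w=np.clip(g[k].max()*0.85-g[k],0,None); u,v=(xx[k]*w).sum()/w.sum(),(yy[k]*w).sum()/w.sum()
    return u,v
def do(name,pts,x0,y0,f,z):
    p=np.array([cen(x0+a/f-.5,y0+b/f-.5) for a,b in pts]); P=onplane(c,p,z)[:,:2]*1000
    m=P.mean(0); D=P-m
    # pts order TL,TR,BL,BR
    a=[P[1]-P[0],P[3]-P[2],P[2]-P[0],P[3]-P[1]]
    print(name,m.round(1),[ (np.linalg.norm(q).round(1),np.degrees(np.arctan2(q[1],q[0])).round(1)) for q in a])
    return P
do('deck',[(206,137),(626,186),(175,409),(594,457)],233,158,20,.098)
do('cover',[(166,120),(369,160),(91,425),(297,465)],164,160,16,.022)
Pl=[(661-528,69),(718-528,161),(600-528,104),(656-528,197)]
P=do('plate',Pl,319,153,5.5,.030); print(P)
# dowels check
th=np.radians(-98.0+2)
for th in np.radians([-97,-96,-95]):
  ctr=np.array([.5445,.026,0])
  for s in (1,-1):
    q=[ctr+np.array([np.cos(th)*.037*s,np.sin(th)*.037*s,z]) for z in (.098,.127)]
    print(np.degrees(th),s,((proj(c,q)+.5-[233,158])*20).round(0).tolist())
# edge of deck
print(onplane(c,[[0,0]],.1))
```

```text
deck [548.8  24.2] [(np.float64(73.4), np.float64(-98.0)), (np.float64(71.5), np.float64(-95.4)), (np.float64(64.2), np.float64(175.2)), (np.float64(60.9), np.float64(173.5))]
cover [541.4 296.4] [(np.float64(50.0), np.float64(-101.1)), (np.float64(49.5), np.float64(-100.9)), (np.float64(72.0), np.float64(168.7)), (np.float64(71.9), np.float64(168.3))]
plate [ 546.2 -297.1] [(np.float64(71.9), np.float64(-150.2)), (np.float64(70.6), np.float64(-150.4)), (np.float64(51.8), np.float64(121.1)), (np.float64(51.9), np.float64(119.7))]
[[ 590.51159682 -301.68170446]
 [ 528.12771126 -337.34179322]
 [ 563.78381148 -257.31943538]
 [ 502.4178241  -292.22757503]]
-97.0 1 [[605.0, 337.0], [606.0, 301.0]]
-97.0 -1 [[178.0, 283.0], [169.0, 246.0]]
-96.00000000000001 1 [[605.0, 333.0], [606.0, 297.0]]
-96.00000000000001 -1 [[177.0, 287.0], [169.0, 250.0]]
-95.0 1 [[605.0, 329.0], [606.0, 294.0]]
-95.0 -1 [[177.0, 290.0], [168.0, 254.0]]
[[1.21472716 0.99489682 0.1       ]]
```

Run:
```python
from h import *
import pickle
c=pickle.load(open('top0.pkl','rb')); im=c['color']; g=cv2.cvtColor(im,cv2.COLOR_BGR2GRAY).astype(float)
cr=cv2.resize(g[158:188,233:273].astype(np.float32),None,fx=20,fy=20,interpolation=cv2.INTER_CUBIC)
def px(p,x0,y0,f): return [(x0+a/f-.5,y0+b/f-.5) for a,b in p]
p=px([(206,137),(626,186),(175,409),(594,457)],233,158,20)
P=onplane(c,p,.098)[:,:2]*1000
print(P.mean(0)); 
for i,j in((0,1),(2,3),(0,2),(1,3)):
    d=P[j]-P[i];print(np.linalg.norm(d),np.degrees(np.arctan2(d[1],d[0])))
# edges: sample along image columns: top edge, dark groove bottom; rows: left & right, at sat channel threshold
w=im[158:188,233:273].astype(np.float32); met=w.min(2); met=cv2.resize(met,None,fx=20,fy=20,interpolation=cv2.INTER_CUBIC)
def first(line,th,rev=False):
    # from centre outwards
    k=np.where(line<th)[0]; return k
T,B,L,R=[],[],[],[]
for x in range(240,600,40):
    col=met[:,x]; k=np.where(col[:200]>130)[0]; T.append((x,k[0]))
    k2=np.where(col[395:]<140)[0]; B.append((x,395+k2[0]))
for y in (190,210,340,360,380):
    row=met[y]; k=np.where(row>145)[0]; L.append((k[0],y)); k=np.where(row>130)[0]; k=k[k<720]; R.append((k[-1],y))
for n,e in zip('TBLR',(T,B,L,R)):
    Q=onplane(c,px(e,233,158,20),.098)[:,:2]*1000
    v=cv2.fitLine(Q.astype(np.float32),cv2.DIST_HUBER,0,.01,.01).ravel(); ang=np.degrees(np.arctan2(v[1],v[0]))
    print(n,v.round(2),ang.round(1), e)
# stem top & hole
for nm,q,z in(('stemhole',(402,298),.098),('stemtop',(400,282),.116)): print(nm,onplane(c,px([q],233,158,20),z)*1000)
```

```text
[546.80203182  24.44366892]
72.94600563118541 -96.49839762240407
72.3094667986518 -96.3343388872794
48.08719174021358 174.42326727347876
47.87411725103346 173.66516472898664
T [1.1000e-01 9.9000e-01 5.7675e+02 2.4750e+01] 83.9 [(240, np.int64(108)), (280, np.int64(116)), (320, np.int64(119)), (360, np.int64(121)), (400, np.int64(125)), (440, np.int64(132)), (480, np.int64(139)), (520, np.int64(140)), (560, np.int64(143))]
B [1.0000e-01 1.0000e+00 5.1691e+02 2.4210e+01] 84.5 [(240, np.int64(453)), (280, np.int64(456)), (320, np.int64(460)), (360, np.int64(462)), (400, np.int64(395)), (440, np.int64(479)), (480, np.int64(477)), (520, np.int64(480)), (560, np.int64(482))]
L [ 9.9000e-01 -1.4000e-01  5.4671e+02  7.2150e+01] -7.9 [(np.int64(141), 190), (np.int64(134), 210), (np.int64(116), 340), (np.int64(114), 360), (np.int64(108), 380)]
R [ 1.0000e+00 -6.0000e-02  5.4725e+02 -2.5300e+01] -3.2 [(np.int64(700), 190), (np.int64(690), 210), (np.int64(688), 340), (np.int64(686), 360), (np.int64(684), 380)]
stemhole [[546.59455059  24.1280784   98.        ]]
stemtop [[545.48536703  24.09495627 116.        ]]
```

Run:
```python
from h import *
import pickle
c=pickle.load(open('top0.pkl','rb')); im=c['color']
def crop(x0,y0,w,h,f): return cv2.resize(im[y0:y0+h,x0:x0+w],None,fx=f,fy=f,interpolation=cv2.INTER_CUBIC)
cv2.imwrite('pics/pl.png',crop(324,158,36,36,16))
c2=pickle.load(open('scene0.pkl','rb'))
for n,P in dict(plate=(.5465,-.298,.03),deck=(.5468,.0242,.098),cover=(.5415,.2965,.022)).items(): print(n,proj(c2,P)/.64)
for n,p in dict(can=(594,232),carton=(298,208),airs=(216,220),dish=(502,222),elbow=(516,381),blue=(472,297)).items(): print(n,onplane(c,[[p[0]*.64,p[1]*.64]],.05).round(3))
```

```text
plate [[217.72216752 361.39907337]]
deck [[406.30829875 322.74541806]]
cover [[559.69165369 352.29332155]]
can [[ 0.648 -0.435  0.05 ]]
carton [[0.702 0.251 0.05 ]]
airs [[0.672 0.441 0.05 ]]
dish [[ 0.671 -0.222  0.05 ]]
elbow [[ 0.306 -0.246  0.05 ]]
blue [[ 0.494 -0.15   0.05 ]]
```

View pics/pl.png

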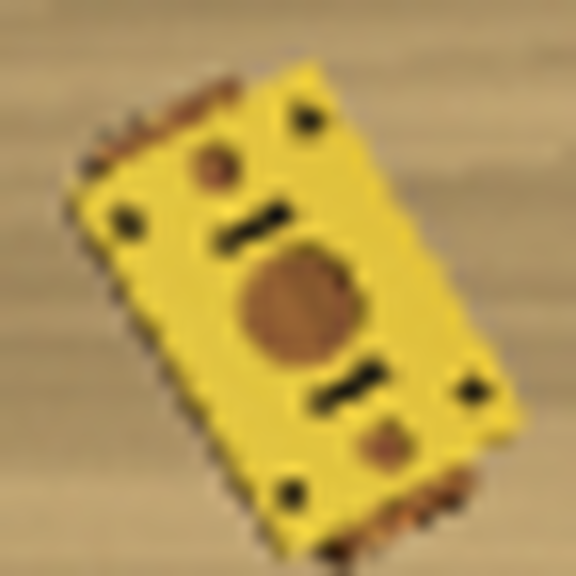

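Run:
```python
from h import *
import pickle
c=pickle.load(open('top0.pkl','rb'))
def px(p,x0,y0,f): return [(x0+a/f-.5,y0+b/f-.5) for a,b in p]
for n,p,x0,y0,f,z in (('plate',[(308,119),(474,391),(127,222),(292,494)],324,158,16,.03),('pl dowel',[(216,166),(386,445)],324,158,16,.03),('cover',[(166,120),(91,425),(369,160),(297,465)],164,160,16,.022)):
    P=onplane(c,px(p,x0,y0,f),z)[:,:2]*1000; print(n,P.mean(0).round(1))
    for i in range(0,len(p),2):
        d=P[i+1]-P[i]; print(np.linalg.norm(d).round(1),np.degrees(np.arctan2(d[1],d[0])).round(1))
```

```text
plate [ 547.6 -298.7]
72.1 -150.4
71.8 -150.3
pl dowel [ 547.8 -298.9]
73.8 -150.3
cover [541.7 297.1]
72.2 168.9
71.9 169.1
```

Emit:
send_rows(
  motion=[
    {"jaw":1,"travel":[2,-3,0],"twist":-0.125},
    {"jaw":1,"travel":[2,-3,0],"twist":-0.125},
    {"jaw":1,"travel":[2,-3,0],"twist":-0.125},
    {"jaw":1,"travel":[2,-3,0],"twist":-0.125},
    {"jaw":1,"travel":[2,-3,0],"twist":-0.125},
    {"jaw":1,"travel":[2,-3,0],"twist":-0.125},
    {"jaw":1,"travel":[2,-3,0],"twist":-0.125},
    {"jaw":1,"travel":[2,-3,0],"twist":-0.125},
  ],
)

```text
t: 0.77
eef_pos: [0.4312, 0.3218, 0.4046]
ee_rot: [0.665, 0.747, -0.0, -0.0]
wrist_force: [0.4, 0.4, -0.4]
opening: 0.0858
```

Emit:
send_rows(
  motion=[
    {"jaw":1,"travel":[0.5,-3.6,0],"twist":-0.125},
    {"jaw":1,"travel":[0.5,-3.6,0],"twist":-0.125},
    {"jaw":1,"travel":[0.5,-3.6,0],"twist":-0.125},
    {"jaw":1,"travel":[0.5,-3.6,0],"twist":-0.125},
    {"jaw":1,"travel":[0.5,-3.6,0],"twist":-0.125},
    {"jaw":1,"travel":[0.5,-3.6,0],"twist":-0.125},
    {"jaw":1,"travel":[0.5,-3.6,0],"twist":-0.125},
    {"jaw":1,"travel":[0.5,-3.6,0],"twist":-0.125},
  ],
)

```text
t: 1.43
eef_pos: [0.4704, 0.0337, 0.4047]
ee_rot: [0.941, 0.337, -0.0, -0.0]
wrist_force: [1.1, 0.5, -0.2]
opening: 0.0858
```

Emit:
send_rows(
  motion=[
    {"jaw":1,"travel":[0.9,-3.8,0],"twist":-0.125},
    {"jaw":1,"travel":[0.9,-3.8,0],"twist":-0.05},
    {"jaw":1,"travel":[0.9,-3.8,0],"twist":0},
    {"jaw":1,"travel":[0.9,-3.8,0],"twist":0},
    {"jaw":1,"travel":[0.9,-3.8,0],"twist":0},
    {"jaw":1,"travel":[0.9,-3.8,0],"twist":0},
    {"jaw":1,"travel":[0.9,-3.8,0],"twist":0},
    {"jaw":1,"travel":[0.9,-3.8,0],"twist":0},
  ],
)

```text
t: 2.1
eef_pos: [0.5426, -0.2707, 0.4044]
ee_rot: [0.967, 0.256, -0.0, -0.0]
wrist_force: [0.3, 1.2, 0.3]
opening: 0.0854
```

Emit:
send_rows(
  motion=[
    {"jaw":1,"travel":[0,0,-2],"twist":0},
    {"jaw":1,"travel":[0,0,0],"twist":0},
    {"jaw":1,"travel":[0,0,0],"twist":0},
  ],
)

```text
t: 2.35
eef_pos: [0.5423, -0.2685, 0.3837]
ee_rot: [0.967, 0.256, -0.001, -0.001]
wrist_force: [0.3, 1.4, 1.0]
opening: 0.0854
```

```bash
cat >> h.py <<'E'
def st():
    o=robot.get_obs(); q=o['ee_rot']
    from scipy.spatial.transform import Rotation as R
    m=R.from_quat(q).as_matrix()
    print('t %.2f'%o['t'],'pos mm',(o['eef_pos']*1000).round(2),'yaw_y deg %.2f'%np.degrees(np.arctan2(m[1,1],m[0,1])),'tilt %.4f'%np.arccos(-m[2,2]),'F',o['wrist_force'].round(2),'T',o['wrist_torque'].round(2),'open %.1f'%(o['opening']*1000)); return o,m
E
python3 -c "
from h import *
o,m=st();print(o['joint_positions'].round(3))"
```

```text
t 2.35 pos mm [ 542.33 -268.54  383.67] yaw_y deg -60.31 tilt 0.0032 F [0.33 1.36 1.02] T [-0.04 -0.02  0.01] open 85.4
[-0.569  0.484  1.633  0.     1.027  0.484]
```

Emit:
send_rows(
  motion=[
    {"jaw":1,"travel":[0.5,-3.03,-2],"twist":0},
    {"jaw":1,"travel":[0,0,-3.5],"twist":0},
    {"jaw":1,"travel":[0,0,-3.5],"twist":0},
    {"jaw":1,"travel":[0,0,-3.5],"twist":0},
    {"jaw":1,"travel":[0,0,-3],"twist":0},
    {"jaw":1,"travel":[0,0,-2],"twist":0},
    {"jaw":1,"travel":[0,0,0],"twist":0},
    {"jaw":1,"travel":[0,0,0],"twist":0},
  ],
)

```text
t: 3.02
eef_pos: [0.548, -0.298, 0.2103]
ee_rot: [0.966, 0.257, -0.0, -0.0]
wrist_force: [0.5, -0.1, 0.6]
opening: 0.0855
```

Run:
```python
from h import *
st()
for n in ("scene","top"):
    c=robot.read_camera(n); p=proj(c,(.547,-.299,.03))[0].astype(int)
    r=48; a=c['color'][p[1]-r:p[1]+r,p[0]-r:p[0]+r]
    cv2.imwrite(f'pics/{n}1.png',cv2.resize(a,None,fx=6,fy=6,interpolation=cv2.INTER_CUBIC)) 
cv2.imwrite('pics/j1.png',cv2.resize(np.hstack([cv2.imread('pics/scene1.png'),cv2.imread('pics/top1.png')]),(800,400)))
```

```text
t 3.02 pos mm [ 548.   -298.03  210.28] yaw_y deg -60.20 tilt 0.0008 F [ 0.46 -0.05  0.58] T [-0.04  0.01 -0.07] open 85.5
```

View pics/j1.png

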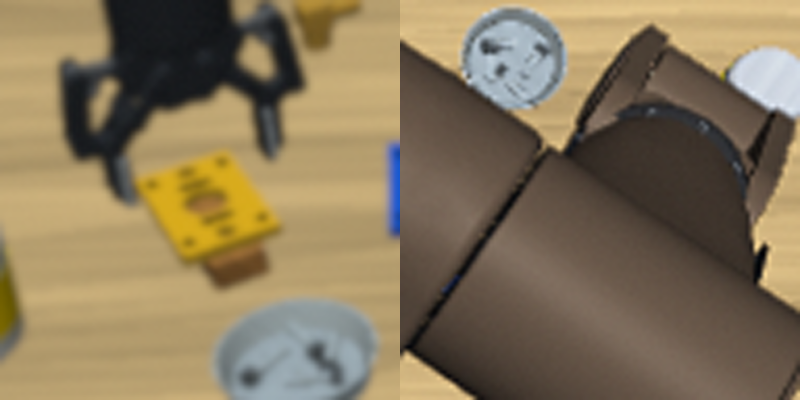

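Emit:
send_rows(
  motion=[
    {"jaw":1,"travel":[0,0,-1.5],"twist":0},
    {"jaw":1,"travel":[0,0,-1.2],"twist":0},
    {"jaw":1,"travel":[0,0,-0.2],"twist":0},
    {"jaw":1,"travel":[0,0,0],"twist":0},
    {"jaw":0.7,"travel":[0,0,0],"twist":0},
    {"jaw":0.6,"travel":[0,0,0],"twist":0},
  ],
)

```text
t: 3.62
eef_pos: [0.5477, -0.2989, 0.1815]
ee_rot: [0.967, 0.256, 0.0, 0.0]
wrist_force: [-2.1, 3.7, 3.7]
opening: 0.0638
```

Run:
```python
from h import *
st()
```

```text
t 3.62 pos mm [ 547.66 -298.9   181.46] yaw_y deg -60.28 tilt 0.0003 F [-2.12  3.75  3.74] T [ 0.86  0.49 -0.02] open 63.8
```

Emit:
send_rows(
  motion=[
    {"jaw":0.3,"travel":[0,0,0],"twist":0},
    {"jaw":0.0,"travel":[0,0,0],"twist":0},
    {"jaw":0.0,"travel":[0,0,0],"twist":0},
    {"jaw":0.0,"travel":[0,0,0],"twist":0},
    {"jaw":0.0,"travel":[0,0,0],"twist":0},
    {"jaw":0.0,"travel":[0,0,0],"twist":0},
  ],
)

```text
t: 4.12
eef_pos: [0.5476, -0.2988, 0.182]
ee_rot: [0.967, 0.257, 0.0, 0.0]
wrist_force: [-1.8, 1.5, 7.7]
opening: 0.0622
```

Run:
```python
from h import *
st()
```

```text
t 4.12 pos mm [ 547.62 -298.84  181.96] yaw_y deg -60.27 tilt 0.0007 F [-1.78  1.53  7.65] T [0.36 0.41 0.02] open 62.2
```

Emit:
send_rows(
  motion=[
    {"jaw":0,"travel":[0,0,1],"twist":0},
    {"jaw":0,"travel":[0,0,2],"twist":0},
    {"jaw":0,"travel":[0,0,4],"twist":0},
    {"jaw":0,"travel":[0,0,4],"twist":0},
    {"jaw":0,"travel":[0,0,4],"twist":0},
    {"jaw":0,"travel":[0,0,0],"twist":0},
    {"jaw":0,"travel":[0,0,0],"twist":0},
  ],
)

```text
t: 4.7
eef_pos: [0.5475, -0.2988, 0.3337]
ee_rot: [0.967, 0.257, 0.002, 0.002]
wrist_force: [-0.4, 0.4, -3.9]
opening: 0.0623
```

Run:
```python
from h import *
st()
c=robot.read_camera("scene"); p=proj(c,(.547,-.299,.18))[0].astype(int); print(p)
r=48; a=c['color'][p[1]-r:p[1]+r,p[0]-r:p[0]+r]
cv2.imwrite('pics/s2.png',cv2.resize(a,None,fx=6,fy=6,interpolation=cv2.INTER_CUBIC))
```

```text
t 4.70 pos mm [ 547.47 -298.81  333.65] yaw_y deg -60.27 tilt 0.0050 F [-0.42  0.43 -3.9 ] T [-0.02  0.04 -0.08] open 62.3
[130 182]
```

View pics/s2.png

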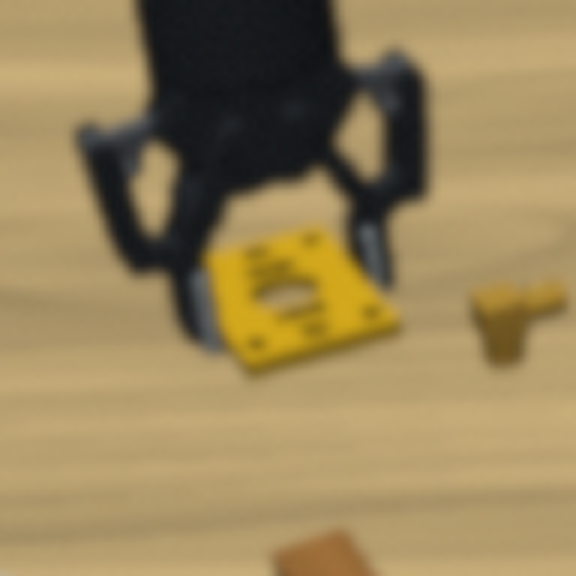

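Emit:
send_rows(
  motion=[
    {"jaw":0,"travel":[0.3,3,0],"twist":0.06},
    {"jaw":0,"travel":[0.3,4,0],"twist":0.12},
    {"jaw":0,"travel":[0.3,4,0],"twist":0.12},
    {"jaw":0,"travel":[0,4,0],"twist":0.12},
    {"jaw":0,"travel":[0,4,0],"twist":0.12},
    {"jaw":0,"travel":[0,4,0],"twist":0.12},
    {"jaw":0,"travel":[-0.3,4,0],"twist":0.12},
    {"jaw":0,"travel":[-0.3,3,0],"twist":0.1},
  ],
)

```text
t: 5.42
eef_pos: [0.5498, 0.0038, 0.329]
ee_rot: [0.763, 0.646, -0.001, -0.001]
wrist_force: [1.5, 0.2, -2.2]
opening: 0.0622
```

Emit:
send_rows(
  motion=[
    {"jaw":0,"travel":[-0.35,2.2,0],"twist":0.062},
    {"jaw":0,"travel":[0,0.1,-1.5],"twist":0},
    {"jaw":0,"travel":[0,0,-1.5],"twist":0},
    {"jaw":0,"travel":[0,0,0],"twist":0},
    {"jaw":0,"travel":[0,0,0],"twist":0},
    {"jaw":0,"travel":[0,0,0],"twist":0},
  ],
)

```text
t: 5.92
eef_pos: [0.5472, 0.0238, 0.3005]
ee_rot: [0.745, 0.667, -0.0, -0.0]
wrist_force: [0.0, 0.3, -2.9]
opening: 0.0625
```

Run:
```python
from h import *
import pickle
st()
for n in ("scene","top"):
    c=robot.read_camera(n); pickle.dump(c,open(f'{n}3.pkl','wb')); p=proj(c,(.547,.024,.13))[0].astype(int); print(n,p)
    r=40; a=c['color'][p[1]-r:p[1]+r,p[0]-r:p[0]+r]
    cv2.imwrite(f'pics/{n}3.png',cv2.resize(a,None,fx=8,fy=8,interpolation=cv2.INTER_CUBIC)[:600])
st()
```

```text
t 5.92 pos mm [547.21  23.8  300.46] yaw_y deg -6.33 tilt 0.0011 F [ 0.02  0.34 -2.91] T [-0.04 -0.06  0.03] open 62.5
scene [260 196]
top [252 170]
t 6.02 pos mm [547.22  23.76 301.07] yaw_y deg -6.34 tilt 0.0004 F [ 1.42  0.33 -2.13] T [ 0.01 -0.04  0.03] open 62.5
```

View pics/scene3.png

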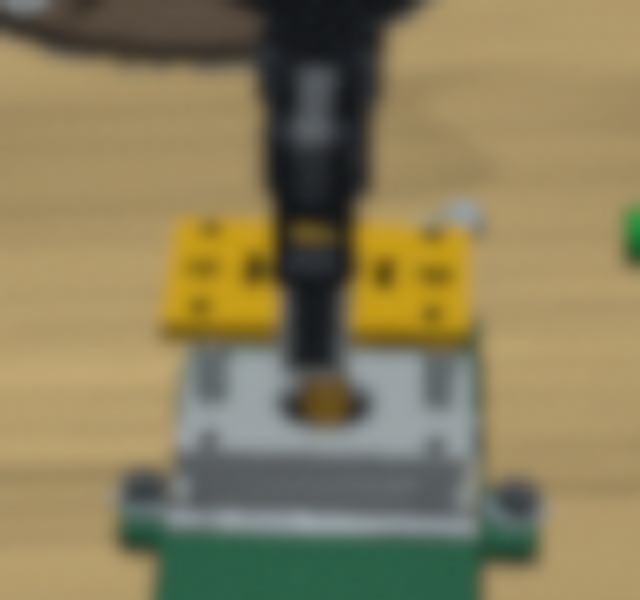

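View pics/top3.png

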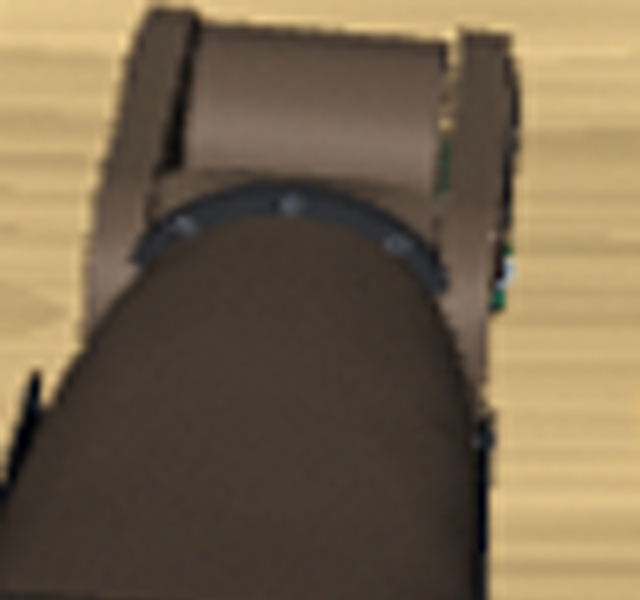

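Run:
```python
from h import *
import pickle
c=pickle.load(open('scene3.pkl','rb'))
x0,y0,f=260-40,196-40,8
px=lambda p:[(x0+a/f-.5,y0+b/f-.5) for a,b in p]
P=onplane(c,px([(200,306),(432,314),(210,230),(433,234)]),.149)*1000
D=onplane(c,px([(208,440),(436,447)]),.098)*1000
print(P.round(1),P.mean(0)); print(D.round(1),D.mean(0))
for a,b in((P[0],P[1]),(P[2],P[3]),(D[0],D[1])):
    d=b-a;print(np.linalg.norm(d),np.degrees(np.arctan2(d[1],d[0])))
S=onplane(c,px([(325,385)]),.116)*1000;print('stem',S)
```

```text
[[563.5 -16.4 149. ]
 [572.1  55.8 149. ]
 [516.8 -11.4 149. ]
 [523.2  60.7 149. ]] [543.90340931  22.16734462 149.        ]
[[563.1 -14.4  98. ]
 [571.   58.5  98. ]] [567.05361845  22.04408518  98.        ]
72.66351262491796 83.16932665165959
72.44601818886281 84.90066416774523
73.2476651803521 83.7527048943297
stem [[560.33911073  23.35987072 116.        ]]
```

Run:
```python
from h import *
import pickle
c=pickle.load(open('scene3.pkl','rb'))
im=c['color'][180:216,238:282]
a=cv2.resize(im,None,fx=18,fy=16.5,interpolation=cv2.INTER_CUBIC)
cv2.imwrite('pics/s3z.png',cv2.convertScaleAbs(a,alpha=1.3,beta=-20)); print(a.shape)
# plate lateral edges: yellow mask rows
hsv=cv2.cvtColor(c['color'],cv2.COLOR_BGR2HSV)
m=cv2.inRange(hsv,(18,150,90),(32,255,255)); k=np.zeros_like(m);k[175:205,230:285]=m[175:205,230:285]
for v in range(180,202): 
    x=np.where(k[v])[0]
    if len(x): print(v,x.min(),x.max(),(x.min()+x.max())/2)
c0=pickle.load(open('scene0.pkl','rb')); g=c0['color'][190:226,238:282]
cv2.imwrite('pics/s0z.png',cv2.convertScaleAbs(cv2.resize(g,None,fx=18,fy=16.5,interpolation=cv2.INTER_CUBIC),alpha=1.3,beta=-20))
```

```text
(594, 792, 3)
183 243 253 248.0
184 242 271 256.5
185 242 277 259.5
186 241 278 259.5
187 241 278 259.5
188 241 278 259.5
189 241 278 259.5
190 241 278 259.5
191 241 278 259.5
192 240 278 259.0
193 240 278 259.0
194 240 278 259.0
195 240 278 259.0
196 240 278 259.0
197 241 278 259.5
198 265 277 271.0
```

View pics/s3z.png

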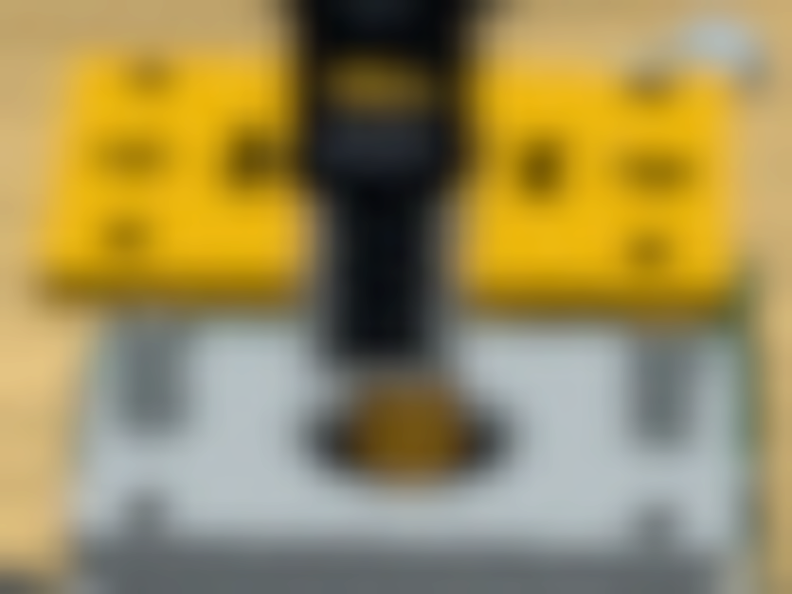

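View pics/s0z.png

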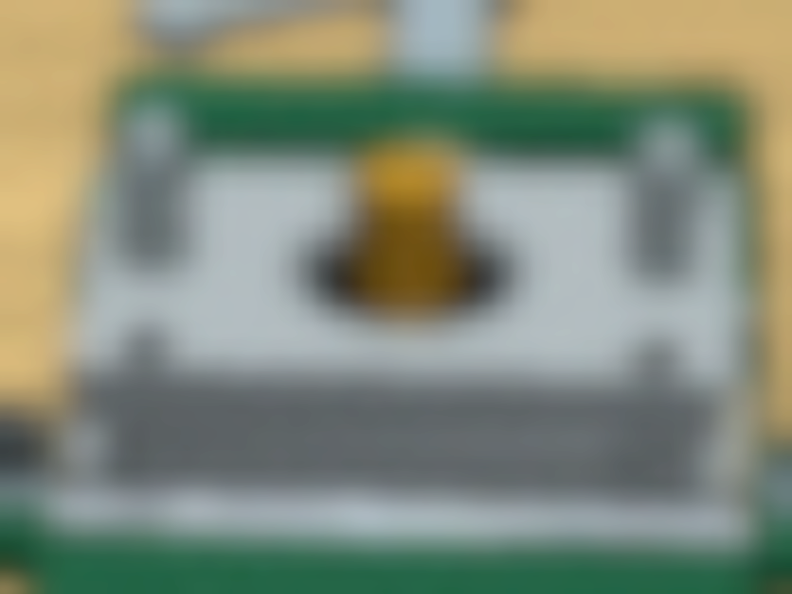

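Run:
```python
from h import *
import pickle
c=pickle.load(open('scene3.pkl','rb'))
px=lambda p,y0:[(238+a/18-.5,y0+b/16.5-.5) for a,b in p]
H=onplane(c,px([(132,157),(656,172)],180),.149)*1000
C=onplane(c,px([(126,238),(649,250),(150,72),(648,80)],180),.149)*1000
T=onplane(c,px([(154,108),(665,120)],190),.127)*1000
B=onplane(c,px([(152,256),(661,266)],190),.098)*1000
DF=onplane(c,px([(148,345),(655,358)],190),.098)*1000
for n,X in (('plate dowel holes',H),('corner',C),('tips',T),('base front',B),('deckfront holes',DF)): print(n,X.round(1).tolist(),X.mean(0).round(1))
S=onplane(c,px([(410,143)],190),.116)*1000;print('stem top back edge+',S)
# predicted pixels for deck centre 546.8,24.2 yaw 83.7
th=np.radians(83.7)
for d in (-37,37):
    for z in (98,127): print(d,z,((proj(c,np.array([546.8+d*np.cos(th),24.2+d*np.sin(th),z])/1000)[0]+.5-[238,190])*[18,16.5]).round(0))
for d in (-37,37): print('plate',d,((proj(c,np.array([547.2+d*np.cos(th),23.8+d*np.sin(th),149])/1000)[0]+.5-[238,180])*[18,16.5]).round(0))
```

```text
plate dowel holes [[540.6, -14.7, 149.0], [549.0, 59.1, 149.0]] [544.8  22.2 149. ]
corner [[564.3, -16.4, 149.0], [571.6, 56.0, 149.0], [514.8, -11.1, 149.0], [521.2, 60.6, 149.0]] [543.   22.2 149. ]
tips [[539.5, -11.7, 127.0], [546.9, 61.2, 127.0]] [543.2  24.7 127. ]
base front [[537.5, -12.2, 98.0], [544.4, 61.6, 98.0]] [540.9  24.7  98. ]
deckfront holes [[562.7, -13.8, 98.0], [570.2, 58.2, 98.0]] [566.4  22.2  98. ]
stem top back edge+ [[534.37367596  25.51685331 116.        ]]
-37 98 [151. 274.]
-37 127 [149. 119.]
37 98 [661. 289.]
37 127 [666. 133.]
plate -37 [145. 165.]
plate 37 [668. 179.]
```

Emit:
send_rows(
  motion=[
    {"jaw":0,"travel":[0,0.22,0],"twist":0},
    {"jaw":0,"travel":[0,0,-0.9],"twist":0},
    {"jaw":0,"travel":[0,0,0],"twist":0},
    {"jaw":0,"travel":[0,0,0],"twist":0},
  ],
)

```text
t: 6.35
eef_pos: [0.547, 0.0263, 0.2912]
ee_rot: [0.745, 0.667, -0.0, -0.0]
wrist_force: [-0.4, 0.1, -2.5]
opening: 0.0624
```

Run:
```python
from h import *
import pickle
st()
c=robot.read_camera('scene'); pickle.dump(c,open('scene4.pkl','wb'))
im=c['color'][180:216,238:282]
cv2.imwrite('pics/s4z.png',cv2.convertScaleAbs(cv2.resize(im,None,fx=18,fy=16.5,interpolation=cv2.INTER_CUBIC),alpha=1.3,beta=-20))
```

```text
t 6.35 pos mm [546.97  26.26 291.24] yaw_y deg -6.30 tilt 0.0009 F [-0.44  0.11 -2.48] T [-0.02  0.01 -0.01] open 62.4
```

View pics/s4z.png

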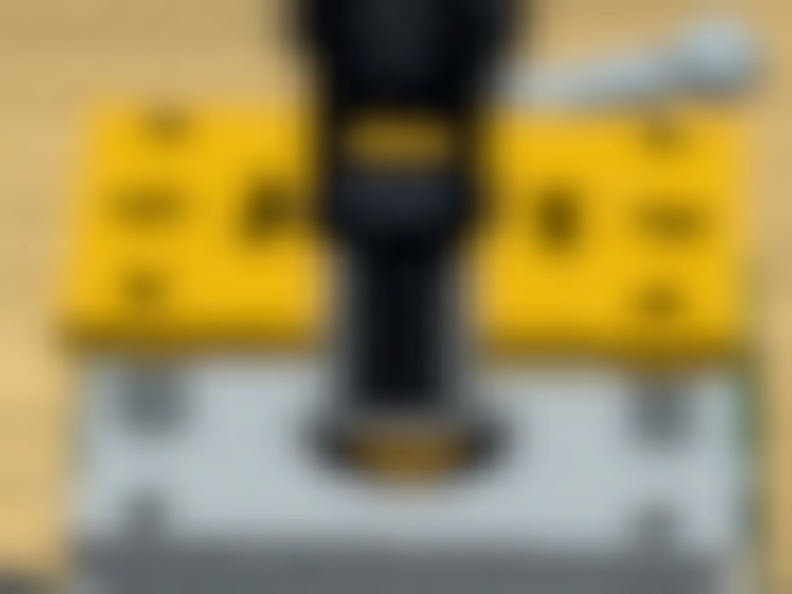

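Emit:
send_rows(
  motion=[
    {"jaw":0,"travel":[0,0,-0.4],"twist":0},
    {"jaw":0,"travel":[0,0,-0.3],"twist":0},
    {"jaw":0,"travel":[0,0,0],"twist":0},
    {"jaw":0,"travel":[0,0,0],"twist":0},
  ],
)

```text
t: 6.73
eef_pos: [0.5471, 0.0263, 0.2845]
ee_rot: [0.745, 0.667, -0.0, -0.0]
wrist_force: [0.7, 0.5, -2.4]
opening: 0.0622
```

```bash
python3 -c "
from h import *
st()"
```

```text
t 6.73 pos mm [547.09  26.29 284.53] yaw_y deg -6.30 tilt 0.0003 F [ 0.69  0.52 -2.36] T [ 0.02 -0.   -0.03] open 62.2
```

Emit:
send_rows(
  motion=[
    {"jaw":0,"travel":[0,0,-0.3],"twist":0},
    {"jaw":0,"travel":[0,0,0],"twist":0},
    {"jaw":0,"travel":[0,0,0],"twist":0},
  ],
)

```text
t: 6.98
eef_pos: [0.5471, 0.0263, 0.2816]
ee_rot: [0.745, 0.667, -0.0, -0.0]
wrist_force: [0.1, -0.2, -2.2]
opening: 0.0623
```

```bash
python3 -c "
from h import *
st()"
```

```text
t 6.98 pos mm [547.07  26.28 281.61] yaw_y deg -6.30 tilt 0.0002 F [ 0.06 -0.19 -2.2 ] T [0.01 0.   0.02] open 62.3
```

No contact yet, so the dowels are entering the holes freely. I'll continue down in small steps.

Emit:
send_rows(
  motion=[
    {"jaw":0,"travel":[0,0,-0.3],"twist":0},
    {"jaw":0,"travel":[0,0,-0.2],"twist":0},
    {"jaw":0,"travel":[0,0,0],"twist":0},
    {"jaw":0,"travel":[0,0,0],"twist":0},
  ],
)

```text
t: 7.32
eef_pos: [0.5466, 0.0264, 0.2763]
ee_rot: [0.745, 0.667, -0.001, -0.001]
wrist_force: [-4.2, 0.9, -4.4]
opening: 0.0623
```

```bash
python3 -c "
from h import *
st()"
```

```text
t 7.32 pos mm [546.61  26.36 276.28] yaw_y deg -6.28 tilt 0.0021 F [-4.22  0.92 -4.36] T [-0.02  0.77  0.18] open 62.3
```

Emit:
send_rows(
  motion=[
    {"jaw":0,"travel":[0,0,-0.3],"twist":0},
    {"jaw":0,"travel":[0,0,-0.2],"twist":0},
    {"jaw":0,"travel":[0,0,0],"twist":0},
    {"jaw":0,"travel":[0,0,0],"twist":0},
  ],
)

```text
t: 7.65
eef_pos: [0.5466, 0.0264, 0.2715]
ee_rot: [0.745, 0.667, -0.001, -0.001]
wrist_force: [-6.8, 0.2, -2.3]
opening: 0.0622
```

```bash
python3 -c "
from h import *
st()"
```

```text
t 7.65 pos mm [546.58  26.37 271.46] yaw_y deg -6.28 tilt 0.0021 F [-6.78  0.18 -2.27] T [0.17 0.92 0.14] open 62.2
```

Emit:
send_rows(
  motion=[
    {"jaw":0,"travel":[-0.06,0,-0.3],"twist":0},
    {"jaw":0,"travel":[0,0,-0.3],"twist":0},
    {"jaw":0,"travel":[0,0,0],"twist":0},
    {"jaw":0,"travel":[0,0,0],"twist":0},
  ],
)

```text
t: 7.98
eef_pos: [0.5464, 0.0263, 0.2654]
ee_rot: [0.745, 0.667, -0.0, -0.0]
wrist_force: [-4.2, 1.2, -3.6]
opening: 0.0619
```

```bash
python3 -c "
from h import *
st()"
```

```text
t 7.98 pos mm [546.37  26.34 265.43] yaw_y deg -6.29 tilt 0.0009 F [-4.2   1.24 -3.59] T [0.07 0.7  0.25] open 61.9
```

Emit:
send_rows(
  motion=[
    {"jaw":0,"travel":[0,0,-0.3],"twist":0},
    {"jaw":0,"travel":[0,0,-0.2],"twist":0},
    {"jaw":0,"travel":[0,0,0],"twist":0},
    {"jaw":0,"travel":[0,0,0],"twist":0},
  ],
)

```text
t: 8.32
eef_pos: [0.5464, 0.0263, 0.2606]
ee_rot: [0.745, 0.667, -0.0, -0.0]
wrist_force: [-4.8, 0.3, -1.9]
opening: 0.0625
```

```bash
python3 -c "
from h import *
st()"
```

```text
t 8.32 pos mm [546.35  26.33 260.6 ] yaw_y deg -6.29 tilt 0.0007 F [-4.76  0.25 -1.93] T [0.16 0.79 0.21] open 62.5
```

Expected seat is at a TCP height of about 258 mm. I'll ease off in -x and continue until contact.

Emit:
send_rows(
  motion=[
    {"jaw":0,"travel":[-0.04,0,-0.2],"twist":0},
    {"jaw":0,"travel":[0,0,-0.15],"twist":0},
    {"jaw":0,"travel":[0,0,0],"twist":0},
    {"jaw":0,"travel":[0,0,0],"twist":0},
  ],
)

```text
t: 8.65
eef_pos: [0.5461, 0.0263, 0.2579]
ee_rot: [0.745, 0.667, 0.0, 0.0]
wrist_force: [-6.3, 1.3, 9.1]
opening: 0.0626
```

```bash
python3 -c "
from h import *
st()"
```

```text
t 8.65 pos mm [546.09  26.33 257.95] yaw_y deg -6.30 tilt 0.0007 F [-6.3   1.33  9.1 ] T [0.24 1.19 0.08] open 62.6
```

Emit:
send_rows(
  motion=[
    {"jaw":0,"travel":[0,0,-0.15],"twist":0},
    {"jaw":0,"travel":[0,0,0],"twist":0},
    {"jaw":0,"travel":[0,0,0],"twist":0},
  ],
)

```text
t: 8.9
eef_pos: [0.546, 0.0264, 0.2579]
ee_rot: [0.745, 0.667, 0.001, 0.001]
wrist_force: [-11.5, 1.2, 27.9]
opening: 0.0623
```

```bash
python3 -c "
from h import *
st()"
```

```text
t 8.90 pos mm [546.    26.35 257.86] yaw_y deg -6.30 tilt 0.0017 F [-11.46   1.21  27.94] T [0.22 2.23 0.11] open 62.3
```

Emit:
send_rows(
  motion=[
    {"jaw":0,"travel":[-0.05,0,0.18],"twist":0},
    {"jaw":0,"travel":[0,0,0],"twist":0},
    {"jaw":1,"travel":[0,0,0],"twist":0},
    {"jaw":1,"travel":[0,0,0],"twist":0},
    {"jaw":1,"travel":[0,0,0],"twist":0},
    {"jaw":1,"travel":[0,0,0],"twist":0},
    {"jaw":1,"travel":[0,0,0],"twist":0},
  ],
)

```text
t: 9.48
eef_pos: [0.5457, 0.0263, 0.2574]
ee_rot: [0.745, 0.667, 0.0, 0.0]
wrist_force: [-0.5, 0.2, 0.2]
opening: 0.0854
```

```bash
python3 -c "
from h import *
st()"
```

```text
t 9.48 pos mm [545.74  26.26 257.42] yaw_y deg -6.31 tilt 0.0003 F [-0.52  0.18  0.19] T [-0.05 -0.01 -0.  ] open 85.4
```

Emit:
send_rows(
  motion=[
    {"jaw":1,"travel":[0,0,1],"twist":0},
    {"jaw":1,"travel":[0,0,2],"twist":0},
    {"jaw":1,"travel":[0,0,4],"twist":0},
    {"jaw":1,"travel":[0,0,4],"twist":0},
    {"jaw":1,"travel":[0,4,0],"twist":0.12},
    {"jaw":1,"travel":[0,4,0],"twist":0.12},
    {"jaw":1,"travel":[0,4,0],"twist":0.12},
    {"jaw":1,"travel":[0,4,0],"twist":0.12},
  ],
)

```text
t: 10.15
eef_pos: [0.5452, 0.1878, 0.3688]
ee_rot: [0.563, 0.827, 0.001, 0.0]
wrist_force: [1.0, 0.2, -0.2]
opening: 0.0855
```

Run:
```python
from h import *
import pickle
st()
for n in ("scene","top"):
    c=robot.read_camera(n); pickle.dump(c,open(f'{n}5.pkl','wb'))
c=pickle.load(open('top5.pkl','rb'))
a=cv2.resize(c['color'][152:192,228:278],None,fx=16,fy=15,interpolation=cv2.INTER_CUBIC); cv2.imwrite('pics/t5.png',a)
c=pickle.load(open('scene5.pkl','rb'))
a=cv2.resize(c['color'][180:216,238:282],None,fx=18,fy=16.5,interpolation=cv2.INTER_CUBIC); cv2.imwrite('pics/s5.png',a)
```

```text
t 10.15 pos mm [545.18 187.81 368.79] yaw_y deg 21.49 tilt 0.0014 F [ 1.02  0.19 -0.18] T [-0.02 -0.02  0.04] open 85.5
```

View pics/t5.png

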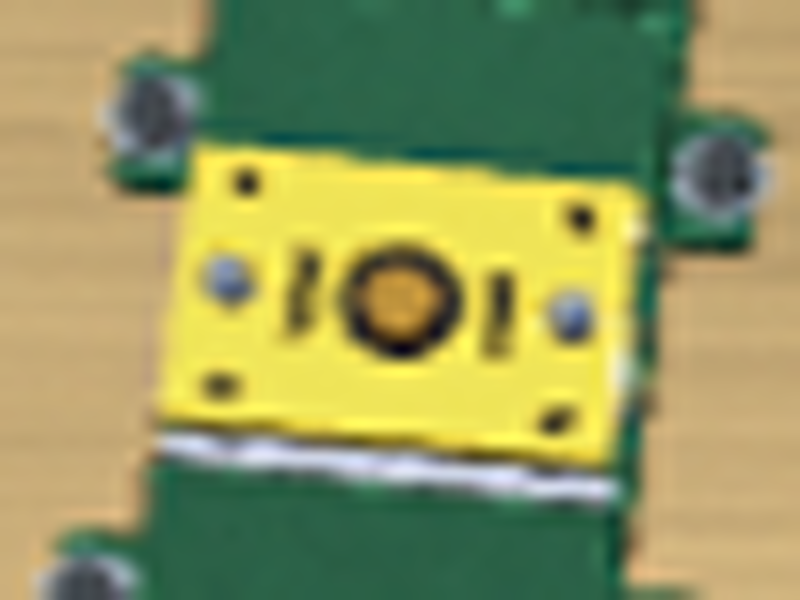

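View pics/s5.png

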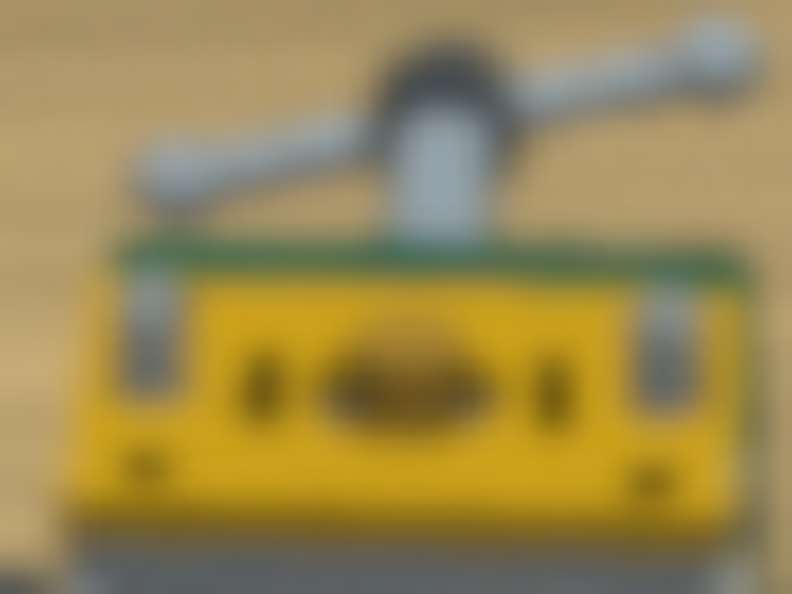

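Run:
```python
from h import *
import pickle
c=pickle.load(open('top5.pkl','rb'))
px=lambda p:[(228+a/16-.5,152+b/15-.5) for a,b in p]
for n,p,z in(('plate',[(245,183),(580,218),(221,385),(557,420)],.106),('tips',[(228,275),(572,311)],.127)):
    P=onplane(c,px(p),z)*1000; d=P[1]-P[0]; print(n,P.mean(0).round(1),np.linalg.norm(d),np.degrees(np.arctan2(d[1],d[0]))+180)
```

```text
plate [547.7  24.2 106. ] 72.25763629680571 83.80194672358509
tips [545.   23.9 127. ] 72.78664562654019 83.80990244438442
```

Emit:
send_rows(
  motion=[
    {"jaw":1,"travel":[-0.1,2.5,0],"twist":0.125},
    {"jaw":1,"travel":[-0.1,2.5,0],"twist":0.125},
    {"jaw":1,"travel":[-0.1,2.5,-1],"twist":0.125},
    {"jaw":1,"travel":[-0.1,2,-2],"twist":0.125},
    {"jaw":1,"travel":[-0.1,1,-2],"twist":0.125},
    {"jaw":1,"travel":[0,0.55,-2],"twist":0.125},
    {"jaw":1,"travel":[0,0,-2],"twist":0.125},
    {"jaw":1,"travel":[0,0,0],"twist":0.125},
  ],
)

```text
t: 10.92
eef_pos: [0.54, 0.2965, 0.2744]
ee_rot: [0.097, 0.995, -0.001, -0.002]
wrist_force: [-0.4, -1.0, -0.4]
opening: 0.0853
```

Emit:
send_rows(
  motion=[
    {"jaw":1,"travel":[0,0,0],"twist":0},
    {"jaw":1,"travel":[0,0,0],"twist":0},
  ],
)

```text
t: 11.08
eef_pos: [0.5409, 0.2964, 0.2781]
ee_rot: [0.103, 0.995, 0.0, 0.0]
wrist_force: [0.3, -0.4, 0.0]
opening: 0.085
```

Run:
```python
from h import *
st()
```

```text
t 11.08 pos mm [540.89 296.44 278.1 ] yaw_y deg 78.22 tilt 0.0005 F [ 0.32 -0.4   0.02] T [-0.01 -0.05 -0.05] open 85.0
```

Emit:
send_rows(
  motion=[
    {"jaw":1,"travel":[-0.05,0.05,-2],"twist":0.012},
    {"jaw":1,"travel":[0,0,-2.5],"twist":0},
    {"jaw":1,"travel":[0,0,-2],"twist":0},
    {"jaw":1,"travel":[0,0,-1],"twist":0},
    {"jaw":1,"travel":[0,0,-0.5],"twist":0},
    {"jaw":1,"travel":[0,0,0],"twist":0},
    {"jaw":1,"travel":[0,0,0],"twist":0},
  ],
)

```text
t: 11.67
eef_pos: [0.5404, 0.2973, 0.1985]
ee_rot: [0.095, 0.995, 0.0, 0.001]
wrist_force: [0.3, -0.4, 0.5]
opening: 0.0855
```

Run:
```python
from h import *
st()
c=robot.read_camera("scene"); p=proj(c,(.541,.297,.04))[0].astype(int); print(p)
a=c['color'][p[1]-30:p[1]+20,p[0]-32:p[0]+32]
cv2.imwrite('pics/s6.png',cv2.resize(a,None,fx=12,fy=12,interpolation=cv2.INTER_CUBIC))
```

```text
t 11.67 pos mm [540.44 297.31 198.52] yaw_y deg 79.10 tilt 0.0013 F [ 0.29 -0.4   0.5 ] T [0.03 0.05 0.04] open 85.5
[359 220]
```

View pics/s6.png

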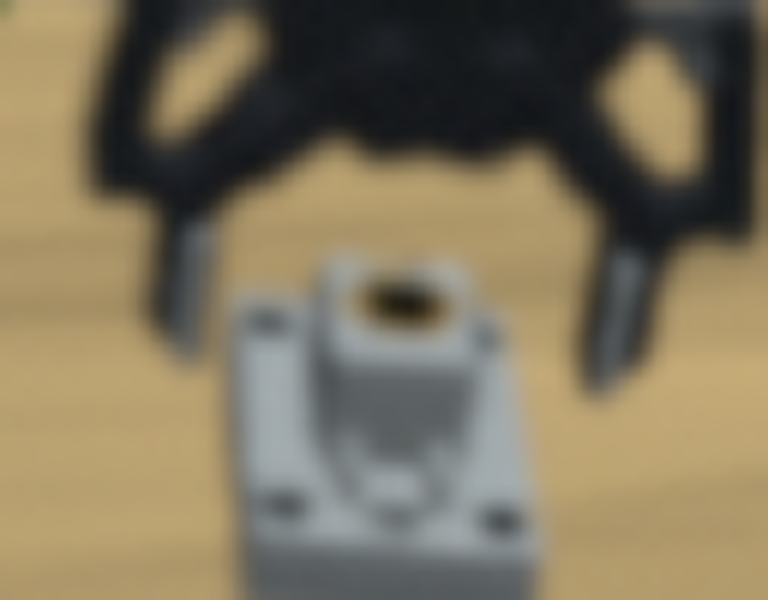

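Emit:
send_rows(
  motion=[
    {"jaw":0.6,"travel":[0,0,0],"twist":0},
    {"jaw":0.45,"travel":[0,0,0],"twist":0},
    {"jaw":0.4,"travel":[0,0,0],"twist":0},
    {"jaw":0.2,"travel":[0,0,0],"twist":0},
    {"jaw":0,"travel":[0,0,0],"twist":0},
    {"jaw":0,"travel":[0,0,0],"twist":0},
    {"jaw":0,"travel":[0,0,0],"twist":0},
    {"jaw":0,"travel":[0,0,0],"twist":0},
  ],
)

```text
t: 12.38
eef_pos: [0.5402, 0.2974, 0.1981]
ee_rot: [0.094, 0.996, 0.0, 0.0]
wrist_force: [-0.6, 0.8, 5.4]
opening: 0.0333
```

Run:
```python
from h import *
st()
```

```text
t 12.38 pos mm [540.21 297.41 198.13] yaw_y deg 79.18 tilt 0.0011 F [-0.65  0.8   5.4 ] T [ 0.06  0.1  -0.05] open 33.3
```

Emit:
send_rows(
  motion=[
    {"jaw":0,"travel":[0,0,1],"twist":0},
    {"jaw":0,"travel":[0,0,2],"twist":0},
    {"jaw":0,"travel":[0,0,3.5],"twist":0},
    {"jaw":0,"travel":[0,0,3.5],"twist":0},
    {"jaw":0,"travel":[0,0,3],"twist":0},
    {"jaw":0,"travel":[0,0,2],"twist":0},
    {"jaw":0,"travel":[0,0,0],"twist":0},
    {"jaw":0,"travel":[0,0,0],"twist":0},
  ],
)

```text
t: 13.05
eef_pos: [0.5398, 0.2971, 0.348]
ee_rot: [0.094, 0.996, 0.0, 0.0]
wrist_force: [0.3, 0.7, -4.4]
opening: 0.0333
```

Run:
```python
from h import *
st()
c=robot.read_camera("scene"); p=proj(c,(.541,.297,.19))[0].astype(int); print(p)
a=c['color'][p[1]-25:p[1]+25,p[0]-32:p[0]+32]
cv2.imwrite('pics/s7.png',cv2.resize(a,None,fx=12,fy=12,interpolation=cv2.INTER_CUBIC))
```

```text
t 13.05 pos mm [539.76 297.15 348.02] yaw_y deg 79.18 tilt 0.0011 F [ 0.33  0.73 -4.42] T [-0.08  0.02  0.  ] open 33.3
[366 171]
```

View pics/s7.png

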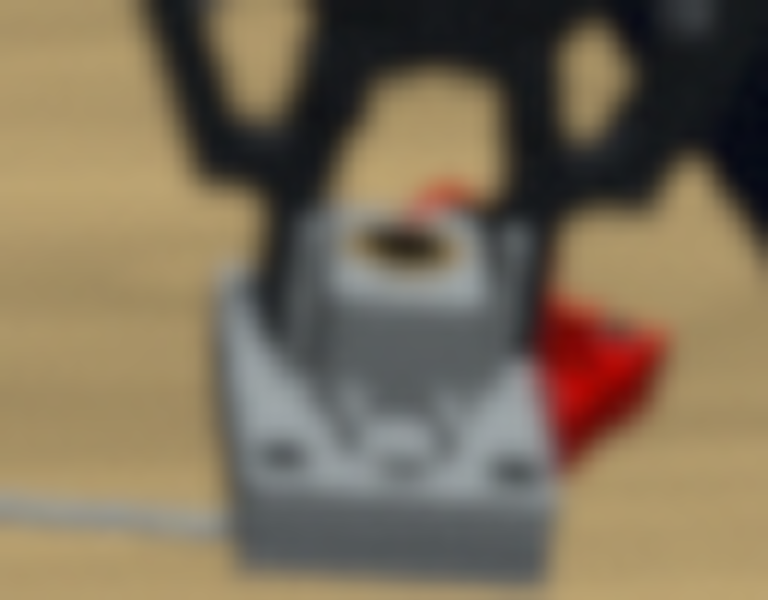

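Emit:
send_rows(
  motion=[
    {"jaw":0,"travel":[0.2,-2,0.2],"twist":-0.124},
    {"jaw":0,"travel":[0.2,-2.4,0],"twist":-0.124},
    {"jaw":0,"travel":[0.2,-2.4,0],"twist":-0.124},
    {"jaw":0,"travel":[0.2,-2.4,0],"twist":-0.124},
    {"jaw":0,"travel":[0,-2.4,0],"twist":-0.124},
    {"jaw":0,"travel":[0,-2.4,0],"twist":-0.124},
    {"jaw":0,"travel":[0,-2.4,0],"twist":-0.124},
    {"jaw":0,"travel":[0,-2.4,0],"twist":-0.124},
  ],
)

```text
t: 13.77
eef_pos: [0.5477, 0.1081, 0.3474]
ee_rot: [0.559, 0.829, -0.001, -0.001]
wrist_force: [0.9, 0.7, -3.8]
opening: 0.0332
```

Emit:
send_rows(
  motion=[
    {"jaw":0,"travel":[-0.2,-2.4,0],"twist":-0.124},
    {"jaw":0,"travel":[0,-2.4,0],"twist":-0.124},
    {"jaw":0,"travel":[0,-2.4,0],"twist":-0.124},
    {"jaw":0,"travel":[0,-1.28,0],"twist":-0.124},
    {"jaw":0,"travel":[0,0,0],"twist":0},
    {"jaw":0,"travel":[0,0,0],"twist":0},
    {"jaw":0,"travel":[0,0,0],"twist":0},
  ],
)

```text
t: 14.35
eef_pos: [0.546, 0.0249, 0.3484]
ee_rot: [0.743, 0.67, -0.001, -0.001]
wrist_force: [0.4, 0.5, -2.7]
opening: 0.0332
```

Run:
```python
from h import *
st()
```

```text
t 14.35 pos mm [546.    24.88 348.38] yaw_y deg -5.91 tilt 0.0021 F [ 0.35  0.53 -2.73] T [-0.04  0.02 -0.08] open 33.2
```

Emit:
send_rows(
  motion=[
    {"jaw":0,"travel":[-0.03,-0.04,-0.6],"twist":-0.007},
    {"jaw":0,"travel":[0,0,-0.4],"twist":0},
    {"jaw":0,"travel":[0,0,0],"twist":0},
    {"jaw":0,"travel":[0,0,0],"twist":0},
  ],
)

```text
t: 14.68
eef_pos: [0.5457, 0.0245, 0.339]
ee_rot: [0.745, 0.667, -0.0, -0.0]
wrist_force: [-0.3, 0.2, -3.3]
opening: 0.0332
```

Run:
```python
from h import *
import pickle
st()
c=robot.read_camera('scene'); pickle.dump(c,open('scene8.pkl','wb'))
im=c['color'][170:212,236:284]
cv2.imwrite('pics/s8.png',cv2.convertScaleAbs(cv2.resize(im,None,fx=16,fy=14,interpolation=cv2.INTER_CUBIC),alpha=1.3,beta=-20))
```

```text
t 14.68 pos mm [545.75  24.53 339.04] yaw_y deg -6.40 tilt 0.0008 F [-0.29  0.16 -3.28] T [ 0.08 -0.01 -0.  ] open 33.2
```

View pics/s8.png

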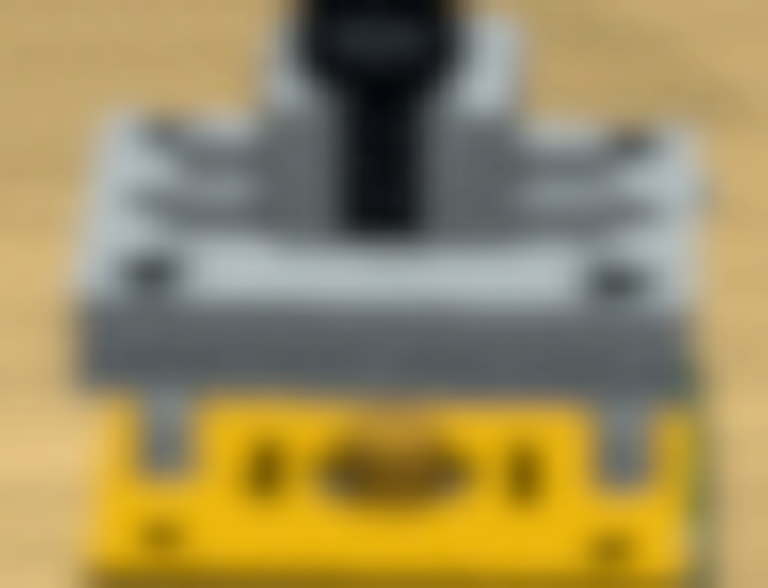

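Run:
```python
from h import *
import pickle
c=pickle.load(open('scene8.pkl','rb'))
px=lambda p:[(236+a/16-.5,170+b/14-.5) for a,b in p]
for n,p,z in (('cover front holes',[(150,272),(615,283)],.163),('cover back holes',[(165,135),(632,142)],.163),('plate front holes',[(162,537),(612,549)],.106),('cover bottom edge',[(80,384),(688,396)],.141),('plate bot front',[(88,572),(688,583)],.100)):
    P=onplane(c,px(p),z)*1000; d=P[1]-P[0]; print(n,P.round(1).tolist(),P.mean(0).round(1),np.linalg.norm(d).round(1),np.degrees(np.arctan2(d[1],d[0])).round(1))
```

```text
cover front holes [[563.3, -15.3, 163.0], [571.0, 56.6, 163.0]] [567.1  20.7 163. ] 72.3 83.9
cover back holes [[514.6, -11.1, 163.0], [521.2, 64.1, 163.0]] [517.9  26.5 163. ] 75.5 85.0
plate front holes [[562.8, -14.0, 106.0], [570.7, 57.6, 106.0]] [566.8  21.8 106. ] 72.0 83.7
cover bottom edge [[565.2, -26.6, 141.0], [574.3, 68.3, 141.0]] [569.7  20.9 141. ] 95.4 84.5
plate bot front [[564.7, -26.0, 100.0], [573.5, 69.7, 100.0]] [569.1  21.9 100. ] 96.1 84.7
```

Emit:
send_rows(
  motion=[
    {"jaw":0,"travel":[0,0.12,-0.5],"twist":0},
    {"jaw":0,"travel":[0,0,-0.6],"twist":0},
    {"jaw":0,"travel":[0,0,-0.4],"twist":0},
    {"jaw":0,"travel":[0,0,-0.2],"twist":0},
    {"jaw":0,"travel":[0,0,0],"twist":0},
    {"jaw":0,"travel":[0,0,0],"twist":0},
  ],
)

```text
t: 15.23
eef_pos: [0.5458, 0.0253, 0.3224]
ee_rot: [0.746, 0.666, -0.0, -0.0]
wrist_force: [0.2, 0.7, -3.3]
opening: 0.0331
```

```bash
python3 -c "
from h import *
st()"
```

```text
t 15.23 pos mm [545.84  25.26 322.39] yaw_y deg -6.48 tilt 0.0002 F [ 0.21  0.68 -3.25] T [ 0.02 -0.02 -0.02] open 33.1
```

Emit:
send_rows(
  motion=[
    {"jaw":0,"travel":[0,0,-0.2],"twist":0},
    {"jaw":0,"travel":[0,0,-0.2],"twist":0},
    {"jaw":0,"travel":[0,0,0],"twist":0},
    {"jaw":0,"travel":[0,0,0],"twist":0},
  ],
)

```text
t: 15.57
eef_pos: [0.5458, 0.0253, 0.3185]
ee_rot: [0.746, 0.666, -0.0, -0.0]
wrist_force: [-0.2, 0.0, -3.7]
opening: 0.0328
```

```bash
python3 -c "
from h import *
st()"
```

```text
t 15.57 pos mm [545.78  25.27 318.48] yaw_y deg -6.47 tilt 0.0000 F [-0.21  0.01 -3.68] T [-0.   -0.01 -0.  ] open 32.8
```

Emit:
send_rows(
  motion=[
    {"jaw":0,"travel":[0,0,-0.2],"twist":0},
    {"jaw":0,"travel":[0,0,-0.15],"twist":0},
    {"jaw":0,"travel":[0,0,0],"twist":0},
    {"jaw":0,"travel":[0,0,0],"twist":0},
  ],
)

```text
t: 15.9
eef_pos: [0.5458, 0.0253, 0.3149]
ee_rot: [0.746, 0.666, -0.0, -0.0]
wrist_force: [-0.9, 0.1, -2.6]
opening: 0.0331
```

```bash
python3 -c "
from h import *
st()"
```

```text
t 15.90 pos mm [545.81  25.26 314.93] yaw_y deg -6.48 tilt 0.0000 F [-0.94  0.11 -2.65] T [-0.01  0.07  0.01] open 33.1
```

Emit:
send_rows(
  motion=[
    {"jaw":0,"travel":[0,0,-0.2],"twist":0},
    {"jaw":0,"travel":[0,0,-0.2],"twist":0},
    {"jaw":0,"travel":[0,0,0],"twist":0},
    {"jaw":0,"travel":[0,0,0],"twist":0},
  ],
)

```text
t: 16.23
eef_pos: [0.5458, 0.0253, 0.3112]
ee_rot: [0.746, 0.666, 0.0, 0.0]
wrist_force: [-1.1, 1.0, 2.3]
opening: 0.0333
```

```bash
python3 -c "
from h import *
st()"
```

```text
t 16.23 pos mm [545.8   25.34 311.19] yaw_y deg -6.47 tilt 0.0004 F [-1.11  1.04  2.35] T [0.04 0.28 0.12] open 33.3
```

Emit:
send_rows(
  motion=[
    {"jaw":0,"travel":[0,0,-0.2],"twist":0},
    {"jaw":0,"travel":[0,0,-0.2],"twist":0},
    {"jaw":0,"travel":[0,0,-0.15],"twist":0},
    {"jaw":0,"travel":[0,0,0],"twist":0},
    {"jaw":0,"travel":[0,0,0],"twist":0},
  ],
)

```text
t: 16.65
eef_pos: [0.5458, 0.0253, 0.3059]
ee_rot: [0.746, 0.666, 0.0, 0.0]
wrist_force: [-1.9, 1.1, 6.1]
opening: 0.0331
```

```bash
python3 -c "
from h import *
st()"
```

```text
t 16.65 pos mm [545.77  25.34 305.9 ] yaw_y deg -6.47 tilt 0.0005 F [-1.93  1.11  6.14] T [0.1  0.54 0.1 ] open 33.1
```

Emit:
send_rows(
  motion=[
    {"jaw":0,"travel":[0,0,-0.15],"twist":0},
    {"jaw":0,"travel":[0,0,-0.1],"twist":0},
    {"jaw":0,"travel":[0,0,0],"twist":0},
    {"jaw":0,"travel":[0,0,0],"twist":0},
  ],
)

```text
t: 16.98
eef_pos: [0.5457, 0.0253, 0.3041]
ee_rot: [0.746, 0.666, 0.0, 0.0]
wrist_force: [-5.5, 0.9, 13.6]
opening: 0.0333
```

```bash
python3 -c "
from h import *
st()"
```

```text
t 16.98 pos mm [545.72  25.35 304.11] yaw_y deg -6.46 tilt 0.0011 F [-5.46  0.88 13.63] T [0.08 0.98 0.15] open 33.3
```

Emit:
send_rows(
  motion=[
    {"jaw":0,"travel":[0,0,-0.12],"twist":0},
    {"jaw":0,"travel":[0,0,0],"twist":0},
    {"jaw":0,"travel":[0,0,0],"twist":0},
    {"jaw":0,"travel":[0,0,0],"twist":0},
    {"jaw":0,"travel":[0,0,0],"twist":0},
    {"jaw":0,"travel":[0,0,0],"twist":0},
  ],
)

```text
t: 17.48
eef_pos: [0.5456, 0.0254, 0.3041]
ee_rot: [0.746, 0.666, 0.001, 0.001]
wrist_force: [-10.5, 0.3, 29.3]
opening: 0.0328
```

Run:
```python
from h import *
import pickle
st()
c=robot.read_camera('scene'); pickle.dump(c,open('scene9.pkl','wb'))
im=c['color'][175:217,236:284]
cv2.imwrite('pics/s9.png',cv2.convertScaleAbs(cv2.resize(im,None,fx=16,fy=14,interpolation=cv2.INTER_CUBIC),alpha=1.3,beta=-20))
cv2.imwrite('pics/s9full.png',c['color'])
st()
```

```text
t 17.48 pos mm [545.6   25.39 304.06] yaw_y deg -6.46 tilt 0.0019 F [-10.48   0.33  29.33] T [0.11 1.92 0.15] open 32.8
t 17.53 pos mm [545.6   25.37 304.05] yaw_y deg -6.46 tilt 0.0019 F [-9.19  1.05 27.79] T [0.13 1.98 0.09] open 33.2
```

View pics/s9.png

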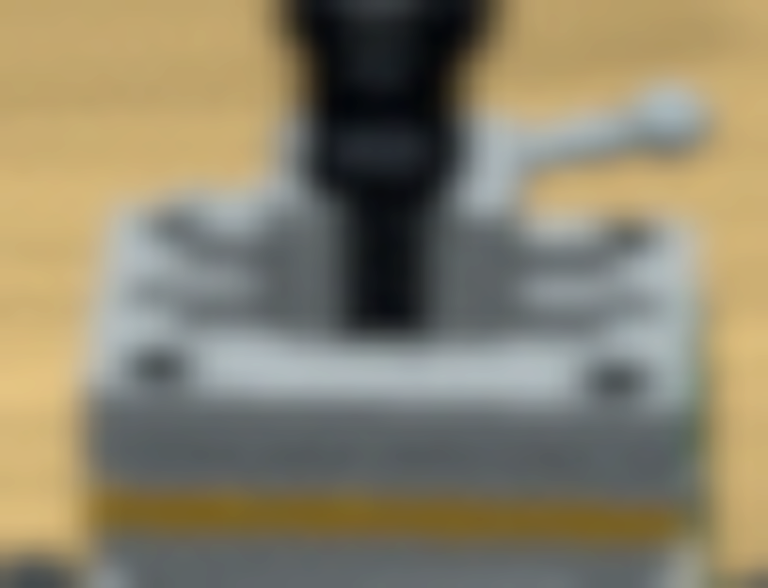

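View pics/s9full.png

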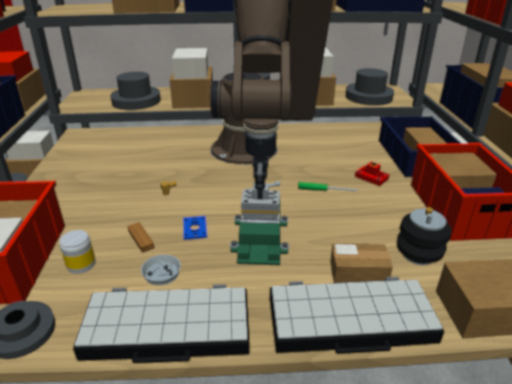

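The cover sits flush on the plate, with grey meeting the yellow band at about y=490 in the crop and no gap. The tool stopped at 304.05 mm, against 304.1 mm expected, pressing about 28 N and holding steady. The bystanders are where they were, so I'm handing in.

Run:
```python
from h import *
st(); print(robot.finish_job()); st()
```

```text
t 17.53 pos mm [545.6   25.37 304.05] yaw_y deg -6.46 tilt 0.0019 F [-9.19  1.05 27.79] T [0.13 1.98 0.09] open 33.2
the job is handed in; nothing more can be done
None
the job is handed in; nothing more can be done
```

The guide plate is seated on both dowels, and the cover is on over it and pressed home against the spring. I handed the job in at 17.5 s with the gripper still holding the valve closed; no verdict came back.

- **Guide plate:** I found the parts in the top view and gripped the plate across its width. Before lowering it I shifted it 2.2 mm sideways, because the scene view showed it off the dowels. It seated at a tool height of 257.9 mm against 258 mm expected. A picture afterwards showed both dowels through it and the plate flat.
- **Cover:** I gripped the port block and corrected 1.2 mm sideways before lowering. The spring was felt from about 311 mm tool height.
- **Last checks:** The tool stopped at 304.05 mm, against 304.1 mm expected for fully home, and went no lower when commanded a further 1.2 mm. Push is about 28 N, tool tilt 0.002 rad. The last picture shows the cover flush on the plate with no gap. By eye, the bystanders in that view are where they were.
- **Disagreements:** The top camera and the contact forces differed by about 1–1.5 mm in x. About 9–10 N of sideways force remains in -x with the cover pressed. Stem travel could not be read directly; I inferred it from the cover's height.

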